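# Close the two sample pots with their own lids

## Task

Close the two open steel sample pots on the bench: find each pot's matching lid on the sloping drying rack and put it on so that its plate sits flush on the rim all round. The square lid must be pressed down firmly against its stiff seal; the round lid must be turned until the tongue under it drops into the slot inside the pot. Leave the lid that fits neither pot lying in the rack, and do not disturb the vial tray, bottle and beaker.

Things in the scene. Friction and masses are not known exactly. Their poses are not given: they have to be found in the camera images.
- round_pot: Fixed round steel pot, outside diameter 100, inside 88, on a 116 square base plate. Origin: centre of underside, z up, x square to a plate side. Inside, a stiff white insert that will not turn, top 13 below the rim, has a slot 11 wide, 13 deep across its centre, at an unreported angle within 0.5 rad of the pot's x axis: look, or feel for it by turning the lid under light pressure (5 N).
- round_rim (a point): Centre of the round pot's mouth, at rim height, 78 above the bench; axes as the pot.
- square_pot: Fixed square steel pot, outside 100 x 100, inside 88 x 88, on a 116 square base plate. Origin: centre of underside, z up, x square to a side. In the mouth is a black rubber sealing frame, its top 6 below the rim; the lid's plug must push it down another 6 (11 to 15 N, more than the lid's weight), and it stays down.
- square_rim (a point): Centre of the square pot's mouth, at rim height, 78 above the bench; axes as the pot.
- round_lid: Loose steel lid: round plate 100 diameter, 5 thick; under it a plug 84 diameter, 12 deep; under the plug a tongue 56 long (x), 7 wide, 8 deep. Stands 7 proud until the tongue finds the slot. Black grip bar on top, 50 (x) x 16 (y), its top 41 above the origin. Origin: centre of the plate's underside, z out through the bar. Starts tilted in any rack slot, x pointing down the slope.
- square_lid: Loose steel lid, 0.28 kg: plate 100 x 100, 5 thick; under it a plug 84 x 84, 12 deep, bevelled. Fits in any quarter turn. Black grip bar on top, 50 (x) x 16 (y), its top 41 above the origin. Origin: centre of the plate's underside, z out through the bar. Starts tilted in any rack slot, x pointing down the slope.
- oblong_lid: Loose steel lid with no pot here: plate 100 (x) x 66 (y), 5 thick, plug 84 x 50. Stays in the rack. Black grip bar on top, 50 (x) x 16 (y), its top 41 above the origin. Origin: centre of the plate's underside, z out through the bar. Starts tilted in any rack slot, x pointing down the slope.
- rack: Fixed white drying rack, 375 wide (y), its slope of 0.58 rad (33 degrees) facing its +x (away from the robot) and falling along +x. Three slots at y = -125, 0, 125; lids lie with the lower edge against a ledge as high as their plates, origins about 68 above the bench. Origin: on the bench under the middle lid's origin.
- vial_tray: Blue open tray 90 x 65 x 30 between the pots, loose, bystander. Origin: centre of the underside.
- amber_bottle: Amber bottle, 66 diameter, 130 tall, loose, bystander. Origin: centre of the underside.
- beaker: Clear beaker, 72 diameter, 90 tall, loose, bystander. Origin: centre of the underside.
Things that resemble listed ones, but are neither listed nor needed, are in the scene too. What is shaped like the square_lid but blue, pink or red is not meant.

How it is judged:
By the outcome, as a careful person would: the job done as asked, in the order asked, and still so for the second after the job is handed in, with the robot touching nothing.
It also fails if it takes over 72 s, if anything falls off the work surface, if the arm or the gripper's body presses on something with over 40 N, if the wrist force passes 120 N, or if a joint passes its speed limit or range.

## Robot

A 7-joint arm with a two-finger parallel gripper is mounted at the origin on the work surface. World frame = base frame: x ahead of the robot, y to its left, z up, the work surface at z = 0. Lengths are in mm, angles in rad, forces in N, time in s.
With the tool pointing down it reaches from about 400 to 850 mm from the base axis. Payload 4.5 kg.
Tool frame: the origin (TCP) lies at the very end of the fingers, on their centre line; the grasp point (between the pads) lies 19 mm behind it (manip.grasp_offset is the distance from the TCP to the grasp point, in mm); z points along the fingers, y is the direction in which the jaws open and shut (so a half turn about z gives the same grasp; the last joint's range is limited). The gripper opens to 85 mm and grips with 20 to 120 N. Pads are 22 mm wide; open, the fingers measure 114 mm over their backs; the gripper's body (76 mm by 85 mm) begins 54 mm behind the grasp point. The pads swing forward as they close: fully open they stand 13 mm farther back than shut.
Start: joints at [1.204, 0.689, -0.195, 1.565, 0.157, 0.902, -0.215], TCP at [243.879, -575.483, 191.317] pointing down, gripper open.
Joint ranges: [-3.01, 3.01], [-0.46, 2.08], [-1.47, 1.51], [0.13, 2.56], [-1, 4.14], [0.04, 2.09], [-2.66, 2.66]. Speed limits (rad/s): [2.57, 2.57, 3.14, 3.14, 3.14, 3.14, 3.14].

## Interface

Orientations are given as a rotation vector (axis times angle).
In Python, from station import manip gives the robot as it stands. The module is installed in compiled form; this text tells all that it offers.
- The arm moves only by the shell command python3 -m crank 'ROWS' [FORCE]. ROWS is JSON, a list of rows, each a list of 7 numbers: the turn, a rotation vector about the world's x, y, z each as a share of pi rad, from -1 to 1, then the shift along the world's x, y, z each as a share of 50 cm, from -1 to 1, then the opening, from -1 (shut) to 1 (fully open). A call has 1 to 5 rows; each row is the pose to reach, as a shift and turn from the pose commanded when the call began, turning the shorter way round; what a row does not reach only later rows make up. A row lasts 1/12 s, in which the tool goes at most 41.7 mm and 7.16 degrees, less where a joint would pass 70% of its speed; a pose out of reach is approached as far as the arm can. A call with a number of a shift or a turn outside -1 to 1 is refused whole. A call with a gripper value outside its range is refused whole. The fingers move at their own pace and stop on an object; FORCE is the grip in N (left out, the last holds). Time passes only in rows, so rows that repeat a pose let the fingers close. It gives the time, the measured TCP pose, the force and the opening at its end, in the units of the state.
- manip.get_state(): the state, without advancing time (a new reading comes with each control period).
- manip.grab_frame(name): name is "scene" or "top" or "wrist"; returns (picture, depth): 400x640x3 uint8, blue, green, red; 400x640 float32, mm along the optical axis (not along the pixel's ray), 0 where there is no reading.
- manip.camera_params(name): a dict with "K" (3x3 intrinsics, pixels), "origin" and "rotation" of the camera in the world; the wrist camera has in their place "hand_eye" (4x4, takes a point from camera to tool coordinates, whose origin is the TCP and whose axes are the flange's). Camera axes: x right, y down, z forward; pixel columns grow to the right and rows downward; lengths in mm; the calibration is good to about 2 mm. A picture is of the moment at which its call begins: read the wrist's pose just before it. camera_params takes no time and is no camera call.
- manip.finish_job(): hands the job in, once; it reports no verdict.
The state is a dict: "time": time; "joints": joint angles; "dq": joint speeds; "tau": joint torques, N m; "tcp_pos": TCP position; "ee_rot": TCP orientation; "contact_force": force on the tool from outside, world axes, zero at the start; "wrist_torque": the same for the moment, N m; "opening": finger opening in mm.
Only numpy, scipy, OpenCV 4.12 (cv2) and the standard library are available. Lean on these libraries where they do the work, as an engineer would, in place of code of your own. Each camera call takes 0.05 s, during which the arm holds its last target. There are 200 camera calls.

## Working session

There is one attempt and no reset: what is moved stays moved. The work goes in short steps, Python scripts to look and compute and a shell command to move; the robot and the scene stay as the last step left them, time stands still between calls to the robot, and variables do not carry over. Pictures are saved under pics/ and viewed, about 8 in all and at most 12, crops included, and the job is handed in when it is done.

```bash
mkdir -p pics; cat > h.py <<'E'
import numpy as np,cv2
from station import manip
from scipy.spatial.transform import Rotation as R
def grab(n):
    s=manip.get_state(); im,d=manip.grab_frame(n); p=manip.camera_params(n); K=np.array(p["K"])
    if n=="wrist":
        H=np.array(p["hand_eye"]); T=np.eye(4); T[:3,:3]=R.from_rotvec(s["ee_rot"]).as_matrix(); T[:3,3]=s["tcp_pos"]; M=T@H
    else:
        M=np.eye(4); M[:3,:3]=np.array(p["rotation"]); M[:3,3]=np.array(p["origin"])
    np.savez("pics/%s.npz"%n,im=im,d=d,K=K,M=M)
    return im,d,K,M
def load(n):
    z=np.load("pics/%s.npz"%n); return z["im"],z["d"],z["K"],z["M"]
def cloud(d,K,M):
    v,u=np.mgrid[:d.shape[0],:d.shape[1]]
    P=np.stack([(u-K[0,2])/K[0,0]*d,(v-K[1,2])/K[1,1]*d,d],-1)
    return P@M[:3,:3].T+M[:3,3]
E
python3 - <<'E'
from h import *
print(manip.get_state())
for n in("top","scene"):
    im,d,K,M=grab(n); print(n,K.tolist(),M.tolist()); cv2.imwrite("pics/%s.png"%n,im)
E
```

```text
{'time': 0.0, 'joints': array([ 1.20380196,  0.69002112, -0.19452303,  1.56637563,  0.157299  ,
        0.9024642 , -0.21512356]), 'dq': array([ 9.19034384e-05, -1.10087871e-04, -3.00060295e-03,  9.89061187e-04,
        1.62249499e-03,  3.83304466e-04,  1.94347214e-03]), 'tau': array([-3.08825056e-04, -5.39607632e+01, -1.26648109e+00, -1.58541709e+01,
        9.15475306e-03,  9.50606569e-03, -2.02713613e-05]), 'tcp_pos': array([ 243.5122982 , -574.81315634,  190.45273905]), 'ee_rot': array([-3.07692563e+00, -6.25110011e-01,  7.73440468e-04]), 'contact_force': array([ 0.64496124,  0.53173036, -0.74395784]), 'wrist_torque': array([0.00912835, 0.03779471, 0.00770773]), 'opening': 85.19367388477806}
top [[499.68594545151905, 0.0, 318.71597263932864], [0.0, 499.68594545151905, 200.0489050932191], [0.0, 0.0, 1.0]] [[-2.148148079869832, 2.1534306036749418, -0.14752163242834967, 315.30378712542563], [-2.148148079869832, 2.1534306036749418, -0.14752163242834967, 25.068475876525216], [-2.148148079869832, 2.1534306036749418, -0.14752163242834967, 1812.4719125648826], [0.0, 0.0, 0.0, 1.0]]
scene [[369.1333413578177, 0.0, 323.8776718569494], [0.0, 369.1333413578177, 196.68498768933938], [0.0, 0.0, 1.0]] [[-2.1460332665736113, -1.3735186185152615, 0.4624047960680183, 1252.6075638496668], [-2.1460332665736113, -1.3735186185152615, 0.4624047960680183, -302.060253710482], [-2.1460332665736113, -1.3735186185152615, 0.4624047960680183, 1079.4711162471697], [0.0, 0.0, 0.0, 1.0]]
```

View pics/top.png

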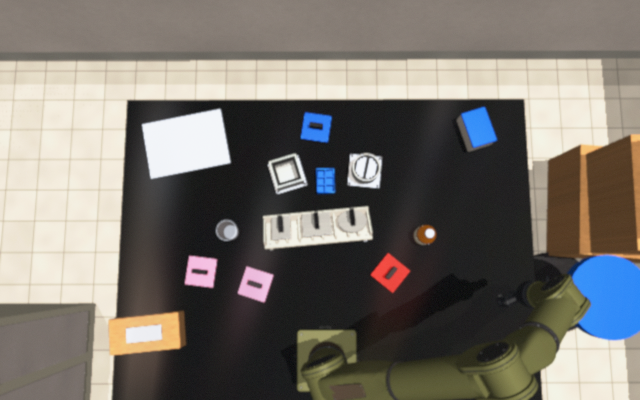

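View pics/scene.png

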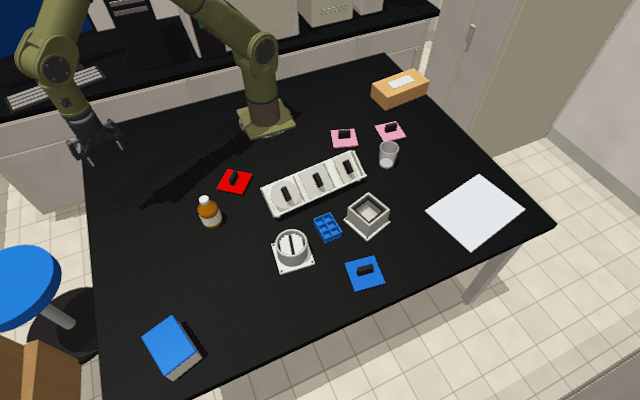

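The top view shows the round pot near (365,168), the square pot near (287,172) and the rack from (265,230) to (372,222). The lids' bars are at about (281,224), (317,219) and (352,215); the left lid looks narrow, the middle one square and the right one round. Fixed-camera rotation is a rotation vector, so I'll fix the helper and measure.

```bash
sed -i 's/M\[:3,:3\]=np.array(p\["rotation"\])/M[:3,:3]=R.from_rotvec(np.ravel(p["rotation"])).as_matrix() if np.size(p["rotation"])==3 else np.array(p["rotation"])/' h.py
python3 - <<'E'
from h import *
im,d,K,M=grab("top"); P=cloud(d,K,M)
def rect(m,n):
    q=P[m][:,:2].astype(np.float32); r=cv2.minAreaRect(q); print(n,len(q),np.round(r[0],1),np.round(r[1],1),round(r[2],1),"mean",q.mean(0).round(1),P[m][:,2].mean().round(1))
v,u=np.mgrid[:400,:640]
box=lambda a,b,c,e:(u>a)&(u<b)&(v>c)&(v<e)
print("bench z",np.median(P[...,2][box(390,420,180,215)]))
z=P[...,2]
for n,b in(("round",box(340,392,145,195)),("square",box(262,312,148,198))):
    rect(b&(z>70)&(z<90),n+" rim"); rect(b&(z>2),n+" all")
rb=box(255,380,200,255)&(z>5)
rect(rb,"rack")
for n,a,c in(("L",268,296),("M",303,331),("R",338,366)):
    m=box(a,c,205,245)&(im.max(2)<70)&(z>40); rect(m,n+" bar")
crop=cv2.resize(im[140:255,255:395],None,fx=5.5,fy=5,interpolation=cv2.INTER_CUBIC); cv2.imwrite("pics/c1.png",crop)
for px in((318,127),(325,180)): print(px,P[px[1],px[0]].round(0))
E
```

```text
bench z -0.32116810714546773
round rim 178 [ 670.4 -142.7] [97.1 97.4] 21.6 mean [ 668.7 -143. ] 76.8
round all 1415 [ 536.9 -123.5] [210.9 490.1] 79.4 mean [ 665.  -143.1] 52.5
square rim 350 [657.9 140.9] [103.4  99.9] 16.8 mean [657.9 140.9] 76.0
square all 1383 [535.  131.9] [452.5 184. ] 3.8 mean [656.1 138.3] 49.2
rack 3840 [437.8  28.9] [447.9 245. ] 89.8 mean [456.9  31.5] 75.2
L bar 40 [469.8 157.2] [46.4  8.2] 2.0 mean [469.3 157.1] 105.3
M bar 44 [411.2  28.3] [191.6  10. ] 4.9 mean [477.3  34.2] 143.8
R bar 50 [410.2 -44.5] [ 31.8 233.2] 61.5 mean [484.7 -84.1] 171.3
(318, 127) [827.  26.  46.]
(325, 180) [635.   1.  22.]
```

View pics/c1.png

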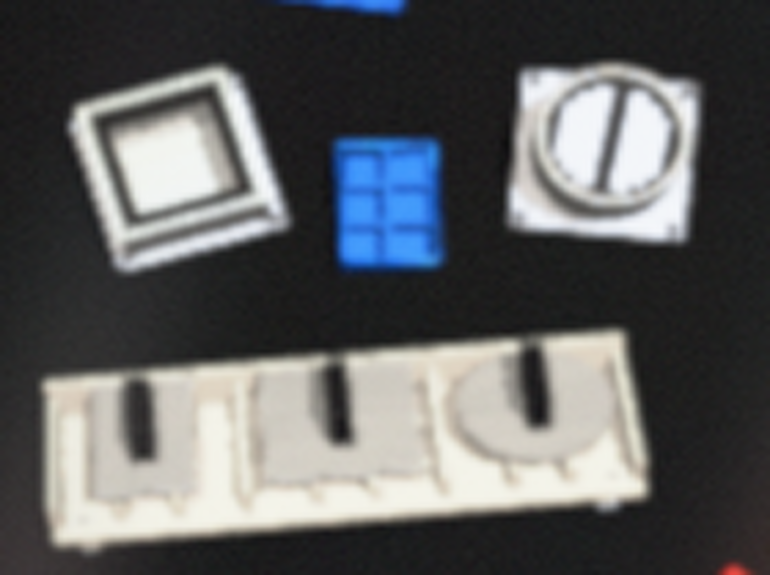

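The left lid is the oblong one, the middle one is square and the right one is round. The slot in the round pot runs nearly along world x, at about -0.2 rad. I'll move over the rack for a close look.

```bash
python3 -m crank '[[0,0,0,0.24,0.30,0.16,1],[0,0,0,0.24,0.30,0.16,1],[0,0,0,0.24,0.30,0.16,1],[0,0,0,0.24,0.30,0.16,1],[0,0,0,0.24,0.30,0.16,1]]' 40
python3 -m crank '[[0,0,0,0.2,0.34,0.08,1],[0,0,0,0.2,0.34,0.08,1],[0,0,0,0.2,0.34,0.08,1],[0,0,0,0.2,0.34,0.08,1],[0,0,0,0.2,0.34,0.08,1]]'
python3 -m crank '[[0,0,-0.107,0.12,0.38,0.04,1],[0,0,-0.107,0.12,0.38,0.04,1],[0,0,-0.107,0.12,0.38,0.04,1],[0,0,-0.107,0.12,0.38,0.04,1],[0,0,-0.107,0.12,0.38,0.04,1]]'
python3 - <<'E'
from h import *
print(np.round(manip.camera_params("wrist")["hand_eye"],3).tolist())
im,d,K,M=grab("wrist"); cv2.imwrite("pics/w1.png",im); print(K[0,0],M.round(3).tolist())
E
```

```text
time: 0.57
tcp_pos: [364.6, -423.7, 271.8]
ee_rot: [-3.078, -0.625, 0.0]
contact_force: [0.9, -1.0, 0.1]
opening: 85.5
time: 0.98
tcp_pos: [465.2, -252.1, 311.9]
ee_rot: [-3.077, -0.629, -0.001]
contact_force: [1.0, 0.1, -0.9]
opening: 85.8
time: 1.4
tcp_pos: [524.2, -62.3, 331.5]
ee_rot: [-3.139, -0.104, -0.0]
contact_force: [1.7, -0.2, -0.1]
opening: 85.4
[[0.001, -0.958, -0.287, 72.991], [1.0, 0.001, -0.0, -0.241], [0.0, -0.287, 0.958, -182.365], [0.0, 0.0, 0.0, 1.0]]
290.17863698290836 [[0.067, -0.956, -0.286, 596.975], [-0.998, -0.065, -0.018, -57.312], [-0.001, 0.287, -0.958, 513.866], [0.0, 0.0, 0.0, 1.0]]
```

View pics/w1.png

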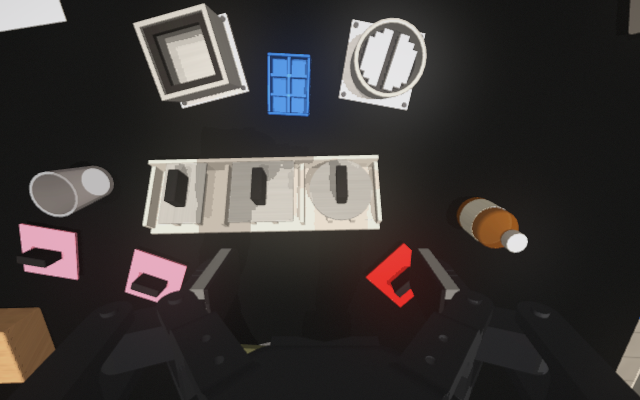

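The wrist view shows everything: square pot around (190,55), round pot around (388,60) with its slot running (410,35)–(365,85), and bars at (177,187), (258,185) and (341,183). I'll measure from its depth.

```bash
cat > meas.py <<'E'
from h import *
im,d,K,M=load("wrist"); P=cloud(d,K,M).astype(float); z=P[...,2]
v,u=np.mgrid[:400,:640]; box=lambda a,b,c,e:(u>a)&(u<b)&(v>c)&(v<e)&(d>0)
def rect(m,n):
    q=P[m].astype(np.float32); r=cv2.minAreaRect(q[:,:2]); print(n,len(q),np.round(r[0],1),np.round(r[1],1),round(r[2],1),"z",np.median(q[:,2]).round(1)); return np.array(r[0])
sq=box(128,252,0,112)
rect(sq&(z>74)&(z<84),"sq rim"); rect(sq&(z>2)&(z<84),"sq all")
rd=box(335,430,10,115)
m=rd&(z>74)&(z<84); rect(m,"rd rim"); q=P[m][:,:2]; A=np.c_[2*q,np.ones(len(q))]; s=np.linalg.lstsq(A,(q**2).sum(1),rcond=None)[0]; c=s[:2]; print("circle fit",c.round(1),np.sqrt(s[2]+c@c).round(1))
rect(rd&(z>2)&(z<84),"rd all")
rad=np.hypot(P[...,0]-c[0],P[...,1]-c[1])
m=rd&(rad<36)&(z<60); q=P[m][:,:2]; rect(m,"slot"); w,V=np.linalg.eigh(np.cov(q.T)); a=V[:,1]*np.sign(V[0,1]); print("slot n",len(q),q.mean(0).round(1),"ang",np.arctan2(a[1],a[0]).round(3))
m2=rd&(rad<36)&(im.max(2)<110); q=P[m2][:,:2]; w,V=np.linalg.eigh(np.cov(q.T)); a=V[:,1]*np.sign(V[0,1]); print("slot by colour",len(q),q.mean(0).round(1),"ang",np.arctan2(a[1],a[0]).round(3))
th=0.065; 
for n,a,b in(("L",155,203),("M",228,295),("R",305,372)):
    m=box(a,b,158,228); 
    m1=m&(im.max(2)<75)
    rect(m1,n+" bar")
    ml=m&(im.max(2)>90)
    # plate plane by ransac
    q=P[ml]; rng=np.random.default_rng(0); best=None
    for _ in range(300):
        t=q[rng.choice(len(q),3,False)]; nn=np.cross(t[1]-t[0],t[2]-t[0]); L=np.linalg.norm(nn)
        if L<1: continue
        nn/=L; nn*=np.sign(nn[2]); k=abs((q-t[0])@nn)<1.5
        if nn[2]<.95 and (best is None or k.sum()>best.sum()): best=k
    qq=q[best]; cc=qq.mean(0); nn=np.linalg.svd(qq-cc,full_matrices=False)[2][2]; nn*=np.sign(nn[2]); print(n,"plane",cc.round(1),nn.round(3),best.sum(),len(q))
    h=(P-cc)@nn; mt=m&(h>30)&(h<42); rect(mt,n+" bartop"); print("  h med",np.median(h[mt]).round(1), "mean",P[mt].mean(0).round(1))
    t=P[mt]; w,V=np.linalg.eigh(np.cov(t.T)); a=V[:,2]*np.sign(V[0,2]); s=(t-t.mean(0))@a; print("  axis",a.round(3),"yaw",np.arctan2(a[1],a[0]).round(3),"ext",(s.max()-s.min()).round(1),"mid",(t.mean(0)+a*(s.max()+s.min())/2).round(1))
E
python3 meas.py
```

```text
Traceback (most recent call last):
  File "meas.py", line 7, in <module>
    rect(sq&(z>74)&(z<84),"sq rim"); rect(sq&(z>2)&(z<84),"sq all")
    ~~~~^^^^^^^^^^^^^^^^^^^^^^^^^^^
  File "meas.py", line 5, in rect
    q=P[m].astype(np.float32); r=cv2.minAreaRect(q[:,:2]); print(n,len(q),np.round(r[0],1),np.round(r[1],1),round(r[2],1),"z",np.median(q[:,2]).round(1)); return np.array(r[0])
                                 ~~~~~~~~~~~~~~~^^^^^^^^^
cv2.error: OpenCV(4.12.0) /io/opencv/modules/imgproc/src/convhull.cpp:143: error: (-215:Assertion failed) total >= 0 && (depth == CV_32F || depth == CV_32S) in function 'convexHull'
```

```bash
sed -i 's/cv2.minAreaRect(q\[:,:2\])/cv2.minAreaRect(np.ascontiguousarray(q[:,:2]))/' meas.py; python3 meas.py
```

```text
sq rim 1602 [660.3 141.8] [100.7 101.3] 17.2 z 77.6
sq all 8212 [663.9 168.6] [159.2 202.1] 2.9 z 57.6
rd rim 1057 [ 673.4 -142.2] [97.9 98.9] 4.7 z 77.3
circle fit [ 673.1 -141.8] 46.7
rd all 6245 [ 678.  -146.3] [160.7 135.6] 88.1 z 63.5
slot 410 [ 673.  -130.6] [49.  70.3] 89.9 z 51.7
slot n 410 [ 673.2 -142. ] ang -0.242
slot by colour 318 [ 673.9 -143.2] ang -0.218
L bar 686 [471.7 158. ] [56.6 16.6] 5.3 z 97.5
L plane [460.6 155.7  72.8] [0.544 0.049 0.838] 1712 2522
L bartop 407 [479.7 159.4] [43.  16.5] 5.1 z 102.2
  h med 35.6 mean [479.8 158.3 102.3]
  axis [ 0.84   0.074 -0.538] yaw 0.088 ext 49.9 mid [480.6 158.4 101.8]
M bar 487 [483.2  34. ] [56.7 15.6] 6.0 z 100.5
M plane [472.   32.6  72.5] [0.547 0.049 0.836] 3176 4028
M bartop 372 [491.   35.3] [43.2 16.4] 5.1 z 102.4
  h med 35.8 mean [491.4  34.6 102.4]
  axis [ 0.835  0.076 -0.544] yaw 0.09 ext 49.4 mid [492.1  34.7 101.9]
R bar 378 [494.9 -88.6] [55.7 14.1] 5.0 z 102.1
R plane [482.2 -90.   73.1] [0.547 0.049 0.836] 2368 4150
R bartop 363 [501.9 -89.1] [44.5 16. ] 5.8 z 102.7
  h med 35.9 mean [502.7 -88.7 102.4]
  axis [ 0.836  0.078 -0.543] yaw 0.093 ext 49.4 mid [503.2 -88.6 102.1]
```

```bash
cat > go.py <<'E'
# shares from commanded pose (pos, rotvec) to target pos, tool x axis, tool z axis
from h import *
def rot(x,z):
    z=np.array(z,float);z/=np.linalg.norm(z);x=np.array(x,float);x-=z*(x@z);x/=np.linalg.norm(x)
    return np.c_[x,np.cross(z,x),z]
def shares(p0,R0,p1,R1):
    t=R.from_matrix(R1@R0.T).as_rotvec(); d=np.array(p1)-p0
    print("turn",(t/np.pi).round(4),"deg",np.degrees(np.linalg.norm(t)).round(1),"rows",np.degrees(np.linalg.norm(t))/7.16,"shift",(d/500).round(4),"mm",np.linalg.norm(d).round(1),"rows",np.linalg.norm(d)/41.7)
E
python3 - <<'E'
from go import *
s=manip.get_state(); print(s["tcp_pos"].round(1),s["ee_rot"].round(4),s["joints"].round(2),s["contact_force"].round(1))
n=np.array([.546,.049,.836]); n/=np.linalg.norm(n); bt=np.array([492.,34.8,102.])
R0=R.from_rotvec(s["ee_rot"]).as_matrix(); R1=rot([.836,.076,-.544],-n)
p0=s["tcp_pos"]; shares(p0,R0,bt+70*n,R1); shares(bt+70*n,R1,bt-28*n,R1)
E
```

```text
[527.  -52.2 332.3] [-3.1312 -0.1228 -0.0062] [ 0.14  0.41 -0.19  1.64  0.07  1.1  -1.56] [2.2 6.7 0.9]
turn [-0.0179  0.1852  0.0044] deg 33.5 rows 4.680015644887219 shift [ 0.0065  0.1809 -0.3434] mm 194.1 rows 4.6550138410782855
turn [0. 0. 0.] deg 0.0 rows 0.0 shift [-0.107  -0.0096 -0.1639] mm 98.0 rows 2.350119904076738
```

```bash
python3 -m crank '[[0,0,0,0,0,0,-0.1],[0,0,0,0,0,0,-0.1],[0,0,0,0,0,0,-0.1]]'
python3 - <<'E'
from h import *
grab("wrist"); s=manip.get_state(); print(s["tcp_pos"],s["ee_rot"],s["contact_force"])
E
python3 meas.py | grep -E "rim|fit|slot|mid|plane"
```

```text
time: 1.7
tcp_pos: [523.2, -67.1, 331.0]
ee_rot: [3.139, 0.098, -0.002]
contact_force: [-0.4, -0.4, 0.8]
opening: 51.3
[523.2122361  -67.48559344 331.0074185 ] [ 3.13901966e+00  9.67087180e-02 -1.65401173e-03] [ 0.20522702 -0.40202035  0.64998133]
sq rim 1615 [660.5 142. ] [101.  101.4] 17.3 z 77.6
rd rim 1079 [ 673.2 -142.2] [98.7 98.5] 4.1 z 77.3
circle fit [ 673.1 -141.9] 46.7
slot 411 [ 672.4 -130.7] [69.8 49.5] 0.4 z 51.8
slot n 411 [ 673.3 -142.1] ang -0.233
slot by colour 320 [ 673.9 -143.2] ang -0.214
L plane [462.  153.8  72.1] [0.546 0.047 0.837] 1790 2526
  axis [ 0.839  0.068 -0.539] yaw 0.08 ext 50.1 mid [480.9 158.3 101.6]
M plane [472.9  31.1  72.2] [0.547 0.049 0.836] 3020 4016
  axis [ 0.836  0.075 -0.543] yaw 0.089 ext 50.6 mid [492.5  34.8 101.7]
R plane [482.1 -90.4  73.3] [0.546 0.047 0.837] 2399 4157
  axis [ 0.838  0.082 -0.54 ] yaw 0.097 ext 49.8 mid [503.4 -88.7 102. ]
```

```bash
python3 -m crank '[[-0.017,0.185,0.008,0.0126,0.2074,-0.3416,-0.1],[-0.017,0.185,0.008,0.0126,0.2074,-0.3416,-0.1],[-0.017,0.185,0.008,0.0126,0.2074,-0.3416,-0.1],[-0.017,0.185,0.008,0.0126,0.2074,-0.3416,-0.1],[-0.017,0.185,0.008,0.0126,0.2074,-0.3416,-0.1]]'
python3 -m crank '[[0,0,0,0,0,0,-0.1],[0,0,0,0,0,0,-0.1],[0,0,0,0,0,0,-0.1],[0,0,0,0,0,0,-0.1]]'
python3 - <<'E'
from go import *
im,d,K,M=grab("wrist"); cv2.imwrite("pics/w2.png",im)
s=manip.get_state(); print(s["joints"].round(2))
n=np.array([.546,.048,.836]); n/=np.linalg.norm(n); bt=np.array([492.3,34.8,101.8])
R0=R.from_rotvec(s["ee_rot"]).as_matrix(); R1=rot([.837,.076,-.544],-n)
shares(s["tcp_pos"],R0,bt-28*n,R1)
E
```

```text
time: 2.17
tcp_pos: [530.2, 38.5, 157.1]
ee_rot: [2.971, 0.133, -0.902]
contact_force: [1.0, 0.4, 0.1]
opening: 38.6
time: 2.5
tcp_pos: [531.8, 36.0, 164.1]
ee_rot: [2.977, 0.129, -0.882]
contact_force: [1.1, -1.0, 0.8]
opening: 38.2
[-0.07  0.94 -0.15  1.25  0.07  1.53 -1.71]
turn [ 0.0032  0.0018 -0.    ] deg 0.7 rows 0.09262655325722313 shift [-0.1099 -0.0056 -0.1725] mm 102.3 rows 2.453768872642028
```

View pics/w2.png

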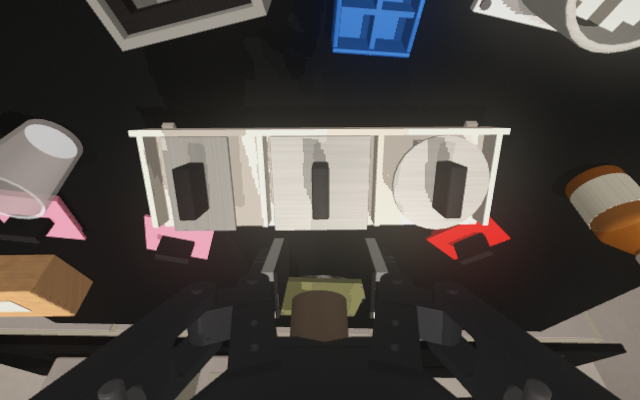

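The middle lid's bar is centred at (320,190) between the fingers, which are square to it. I'll descend along the normal, close and check.

```bash
python3 - <<'E'
from h import *
im,d,K,M=load("wrist"); P=cloud(d,K,M).astype(float); n=np.array([.546,.048,.836]); n/=np.linalg.norm(n)
t=P[155:225,295:345].reshape(-1,3); c=np.array([472.9,31.1,72.2]); h=(t-c)@n; t=t[(h>30)&(h<45)]; print(len(t),np.median((t-c)@n)); r=cv2.minAreaRect(np.ascontiguousarray(t[:,:2].astype(np.float32))); print(r[0],t.mean(0),r[1])
E
python3 -m crank '[[0,0,0,-0.05,-0.0046,-0.077,-0.1],[0,0,0,-0.08,-0.0072,-0.123,-0.1],[0,0,0,-0.107,-0.0096,-0.1639,-0.1],[0,0,0,-0.107,-0.0096,-0.1639,-0.1],[0,0,0,-0.107,-0.0096,-0.1639,-0.1]]'
python3 -m crank '[[0,0,0,0,0,0,-0.1],[0,0,0,0,0,0,-0.1],[0,0,0,0,0,0,-0.1]]'
```

```text
888 35.61684773038296
(492.6682434082031, 35.998817443847656) [493.68424801  35.91247658 100.85680593] (41.11666488647461, 15.044451713562012)
time: 2.97
tcp_pos: [477.7, 32.4, 81.3]
ee_rot: [2.975, 0.132, -0.887]
contact_force: [0.2, -0.1, 0.2]
opening: 38.3
time: 3.22
tcp_pos: [478.8, 33.6, 80.0]
ee_rot: [2.976, 0.134, -0.886]
contact_force: [-0.1, 1.3, 0.0]
opening: 38.2
```

```bash
python3 -m crank '[[0,0,0,0,0,0,-1],[0,0,0,0,0,0,-1],[0,0,0,0,0,0,-1],[0,0,0,0,0,0,-1],[0,0,0,0,0,0,-1]]' 70
python3 -m crank '[[0,0,0,0.03,0.0026,0.046,-1],[0,0,0,0.06,0.005,0.092,-1],[0,0,0,0.107,0.0096,0.1639,-1],[0,0,0,0.107,0.0096,0.1639,-1],[0,0,0,0.107,0.0096,0.1639,-1]]'
python3 -m crank '[[0,0,0,0,0,0.1,-1],[0,0,0,0,0,0.1,-1],[0,0,0,0,0,0.1,-1],[0,0,0,0,0,0.1,-1]]'
python3 - <<'E'
from h import *
im,d,K,M=grab("wrist"); cv2.imwrite("pics/w3.png",im); s=manip.get_state(); print(s["joints"].round(2),s["tcp_pos"])
E
```

```text
time: 3.63
tcp_pos: [476.6, 33.5, 78.5]
ee_rot: [2.973, 0.135, -0.893]
contact_force: [-0.7, -0.3, 0.4]
opening: -0.1
time: 4.05
tcp_pos: [532.5, 38.7, 161.7]
ee_rot: [2.977, 0.135, -0.884]
contact_force: [-0.0, -0.6, -0.3]
opening: -0.3
time: 4.38
tcp_pos: [529.6, 38.1, 210.1]
ee_rot: [2.973, 0.135, -0.893]
contact_force: [0.3, 0.3, -0.1]
opening: -0.2
[-0.08  0.9  -0.16  1.21  0.06  1.62 -1.71] [529.1179369   38.00861264 209.49187972]
```

View pics/w3.png

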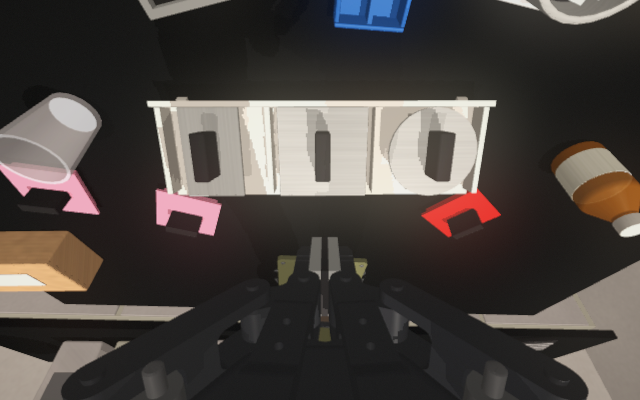

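The gripper shut on nothing (opening about 0). The fingertips show at (325,240) and the lid has not moved. I'll check where the fingertips lie according to depth.

```bash
python3 - <<'E'
from h import *
im,d,K,M=load("wrist"); s=manip.get_state()
H=np.array(manip.camera_params("wrist")["hand_eye"])
v,u=np.mgrid[:400,:640]
Pt=np.stack([(u-K[0,2])/K[0,0]*d,(v-K[1,2])/K[1,1]*d,d],-1)@H[:3,:3].T+H[:3,3]
print(K[:2,2])
for px in((317,240),(332,240),(317,255),(332,255),(317,270),(315,235),(333,235),(325,245)): print(px,Pt[px[1],px[0]].round(1),d[px[1],px[0]].round(0))
print(R.from_rotvec(s["ee_rot"]).as_matrix().round(3))
P=cloud(d,K,M); b=P[125:185,300:345].reshape(-1,3); n=np.array([.546,.048,.836]); c=np.array([472.9,31.1,72.2]); h=(b-c)@n; print(b[h>30].mean(0), np.median(h[h>30]))
E
```

```text
[324.24341961 198.75838919]
(317, 240) [ 10.8  -3.8 -47.1] 147.0
(332, 240) [ 11.2   3.8 -48. ] 146.0
(317, 255) [ 11.2  -3.4 -64.1] 131.0
(332, 255) [ 11.2   3.4 -64.2] 131.0
(317, 270) [ 11.4  -3.1 -77.4] 118.0
(315, 235) [-167.3  -18.7  363.1] 592.0
(333, 235) [-167.6   18.   364. ] 593.0
(325, 245) [ 10.9   0.2 -53.2] 142.0
[[ 0.83   0.093 -0.55 ]
 [ 0.073 -0.996 -0.058]
 [-0.553  0.008 -0.833]]
[498.22090265  36.19703928 107.12609456] 35.64360291118196
```

```bash
python3 - <<'E'
from h import *
print(manip.grasp_offset,[a for a in dir(manip) if a[0]!='_'])
im,d,K,M=load("wrist"); s=manip.get_state(); print(s["tcp_pos"],s["opening"])
P=cloud(d,K,M).astype(float); b=P[125:185,300:345].reshape(-1,3); n=np.array([.546,.048,.836]); c=np.array([472.9,31.1,72.2]); h=(b-c)@n; t=b[(h>32)&(h<42)]
w,V=np.linalg.eigh(np.cov(t.T)); a=V[:,2]; q=(t-t.mean(0))@a; print(len(t),np.ptp(q),t.mean(0)+a*(q.max()+q.min())/2)
H=np.array(manip.camera_params("wrist")["hand_eye"])
for r in range(230,262,3):
    print(r,[ (round(float(d[r,cc])),((np.linalg.inv(K)@[cc,r,1])*d[r,cc]@H[:3,:3].T+H[:3,3]).round(0).tolist()) for cc in (316,333)])
E
```

```text
18.700000000000003 ['Unreachable', 'camera_params', 'finish_job', 'get_state', 'grab_frame', 'grasp_offset']
[529.1179369   38.00861264 209.49187972] 0.11951785623641947
773 49.72710314922715 [492.70675694  35.68910482 101.54338517]
230 [(576, [-152.0, -16.0, 352.0]), (578, [-152.0, 18.0, 354.0])]
233 [(587, [-161.0, -17.0, 360.0]), (586, [-161.0, 18.0, 359.0])]
236 [(595, [-171.0, -17.0, 366.0]), (595, [-171.0, 18.0, 366.0])]
239 [(147, [12.0, -4.0, -48.0]), (148, [11.0, 4.0, -47.0])]
242 [(144, [11.0, -4.0, -50.0]), (145, [11.0, 4.0, -50.0])]
245 [(141, [11.0, -4.0, -54.0]), (140, [12.0, 4.0, -55.0])]
248 [(138, [11.0, -4.0, -57.0]), (138, [11.0, 4.0, -57.0])]
251 [(133, [12.0, -4.0, -62.0]), (135, [11.0, 4.0, -60.0])]
254 [(131, [11.0, -4.0, -64.0]), (132, [11.0, 4.0, -63.0])]
257 [(130, [11.0, -4.0, -66.0]), (129, [11.0, 4.0, -66.0])]
260 [(127, [11.0, -4.0, -68.0]), (127, [11.0, 4.0, -69.0])]
```

The depth picture puts the real fingertips 46 mm short of the reported TCP. The gap in pixels against the opening readings agrees, and so does the miss. I'll go deeper by that much, in stages, watching the force.

```bash
python3 -m crank '[[0,0,0,-0.049,-0.0036,-0.1774,-0.1],[0,0,0,-0.049,-0.0036,-0.1774,-0.1],[0,0,0,-0.049,-0.0036,-0.1774,-0.1],[0,0,0,-0.049,-0.0036,-0.1774,-0.1],[0,0,0,-0.049,-0.0036,-0.1774,-0.1]]'
python3 -m crank '[[0,0,0,-0.03,-0.0027,-0.046,-0.1],[0,0,0,-0.056,-0.005,-0.0857,-0.1],[0,0,0,-0.056,-0.005,-0.0857,-0.1],[0,0,0,-0.056,-0.005,-0.0857,-0.1]]'
python3 -m crank '[[0,0,0,-0.015,-0.0013,-0.023,-0.1],[0,0,0,-0.030,-0.0027,-0.0460,-0.1],[0,0,0,-0.030,-0.0027,-0.0460,-0.1],[0,0,0,-0.030,-0.0027,-0.0460,-0.1]]'
python3 - <<'E'
from h import *
im,d,K,M=grab("wrist"); cv2.imwrite("pics/w4.png",im); s=manip.get_state(); print(s["joints"].round(2),s["tcp_pos"],s["contact_force"])
E
```

```text
time: 4.85
tcp_pos: [505.8, 36.5, 122.0]
ee_rot: [2.973, 0.135, -0.894]
contact_force: [1.0, 1.1, 0.8]
opening: 38.4
time: 5.18
tcp_pos: [478.9, 34.0, 80.2]
ee_rot: [2.974, 0.135, -0.89]
contact_force: [0.6, -0.5, 0.0]
opening: 38.3
time: 5.52
tcp_pos: [464.7, 32.9, 57.2]
ee_rot: [2.975, 0.135, -0.888]
contact_force: [0.1, -0.3, 0.5]
opening: 38.4
[-0.07  1.   -0.16  1.53  0.09  1.2  -1.74] [465.01493844  32.91266705  57.18747613] [ 0.41475116 -0.49906863  0.71788526]
```

View pics/w4.png

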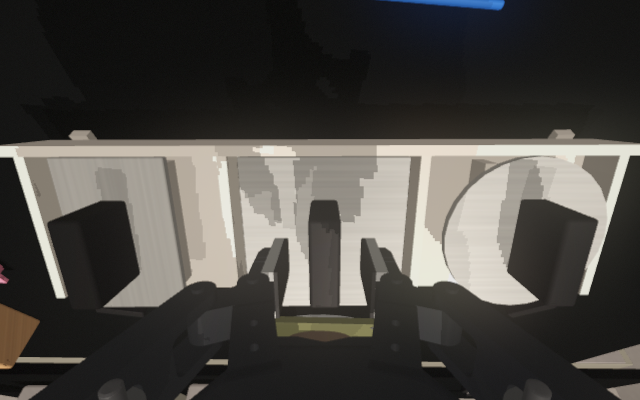

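The fingers, with tips at (283,240) and (367,240), now straddle the middle bar at columns 309–341. I'll check the bar in tool coordinates, go the last 24 mm and close.

```bash
cat > bar.py <<'E'
from h import *
import sys
u0,u1,v0,v1=map(int,sys.argv[1:5])
im,d,K,M=load("wrist"); H=np.array(manip.camera_params("wrist")["hand_eye"])
v,u=np.mgrid[:400,:640]
Pt=np.stack([(u-K[0,2])/K[0,0]*d,(v-K[1,2])/K[1,1]*d,d],-1)@H[:3,:3].T+H[:3,3]
t=Pt[v0:v1,u0:u1].reshape(-1,3); dk=im[v0:v1,u0:u1].max(2).reshape(-1)<75; t=t[dk]; zt=np.percentile(t[:,2],5); t=t[abs(t[:,2]-zt)<5]
print("bar in tool: x",np.percentile(t[:,0],[1,99]).round(1),"y",np.percentile(t[:,1],[1,99]).round(1),"ztop",np.median(t[:,2]).round(1),len(t))
E
python3 bar.py 300 345 190 285
python3 -m crank '[[0,0,0,-0.0262,-0.0024,-0.04,-0.1],[0,0,0,-0.0262,-0.0024,-0.04,-0.1],[0,0,0,-0.0262,-0.0024,-0.04,-0.1]]'
python3 -m crank '[[0,0,0,0,0,0,-1],[0,0,0,0,0,0,-1],[0,0,0,0,0,0,-1],[0,0,0,0,0,0,-1]]' 70
```

```text
bar in tool: x [-10.5  24. ] y [-7.8  7.3] ztop -52.4 694
time: 5.82
tcp_pos: [452.1, 31.9, 36.8]
ee_rot: [2.976, 0.134, -0.886]
contact_force: [3.2, -0.4, 2.2]
opening: 38.6
time: 6.15
tcp_pos: [453.4, 32.1, 37.8]
ee_rot: [2.977, 0.135, -0.883]
contact_force: [6.3, 1.1, 11.5]
opening: 15.1
```

```bash
python3 -m crank '[[0,0,0,0.012,0.001,0.018,-1],[0,0,0,0.030,0.0026,0.046,-1],[0,0,0,0.0656,0.0058,0.1004,-1],[0,0,0,0.0656,0.0058,0.2,-1],[0,0,0,0.0656,0.0058,0.2404,-1]]'
python3 -m crank '[[0,0,0,0,0,0.06,-1],[0,0,0,0,0,0.06,-1],[0,0,0,0,0,0.06,-1],[0,0,0,0,0,0.06,-1]]'
python3 - <<'E'
from go import *
s=manip.get_state(); print(s["tcp_pos"],s["joints"].round(2))
y=.3; R0=R.from_rotvec(s["ee_rot"]).as_matrix(); R1=rot([np.cos(y),np.sin(y),0],[0,0,-1])
p=np.array([482.4,34.3,186.]) ; t=np.array([660.5,142,150])+R1@[1,0,0]; print(t); shares(p,R0,t,R1)
E
```

```text
time: 6.57
tcp_pos: [484.0, 34.5, 158.7]
ee_rot: [2.975, 0.134, -0.889]
contact_force: [0.1, 0.1, -2.4]
opening: 15.2
time: 6.9
tcp_pos: [482.1, 34.1, 185.8]
ee_rot: [2.973, 0.135, -0.893]
contact_force: [0.4, -0.4, -4.3]
opening: 14.8
[482.07502941  34.09360932 185.7543477 ] [-0.07  0.85 -0.17  1.41  0.07  1.47 -1.72]
[661.45533649 142.29552021 150.        ]
turn [ 0.0388 -0.1822  0.0647] deg 35.5 rows 4.9588572080550595 shift [ 0.3581  0.216  -0.072 ] mm 212.2 rows 5.088220778369302
```

```bash
python3 -m crank '[[0.0388,-0.1822,0.0647,0.25,0.15,0,-1],[0.0388,-0.1822,0.0647,0.25,0.15,0,-1],[0.0388,-0.1822,0.0647,0.25,0.15,0,-1],[0.0388,-0.1822,0.0647,0.25,0.15,0,-1],[0.0388,-0.1822,0.0647,0.25,0.15,0,-1]]'
python3 -m crank '[[0,0,0,0.1082,0.066,-0.072,-1],[0,0,0,0.1082,0.066,-0.072,-1],[0,0,0,0.1082,0.066,-0.072,-1],[0,0,0,0.1082,0.066,-0.072,-1],[0,0,0,0.1082,0.066,-0.072,-1]]'
python3 -m crank '[[0,0,0,0,0,0,-1],[0,0,0,0,0,0,-1]]'
python3 - <<'E'
from h import *
im,d,K,M=grab("wrist"); cv2.imwrite("pics/w5.png",im); s=manip.get_state(); print(s["joints"].round(2),s["tcp_pos"],s["contact_force"])
E
python3 bar.py 290 360 150 300
```

```text
time: 7.32
tcp_pos: [610.9, 114.8, 185.2]
ee_rot: [-3.1, -0.478, -0.014]
contact_force: [-0.0, 0.2, -3.2]
opening: 15.3
time: 7.73
tcp_pos: [660.5, 141.7, 148.4]
ee_rot: [3.106, 0.469, -0.006]
contact_force: [-0.2, -1.1, -2.5]
opening: 15.1
time: 7.9
tcp_pos: [661.4, 141.5, 150.2]
ee_rot: [3.106, 0.468, -0.001]
contact_force: [-0.4, -0.4, -2.2]
opening: 15.1
[-0.17  0.81 -0.21  1.43  0.19  0.92 -1.71] [661.53088301 141.60405462 150.4155239 ] [-0.5844586   0.00845501 -2.48370664]
bar in tool: x [ 7.1 12.9] y [-12.9  12.6] ztop -91.3 326
```

View pics/w5.png

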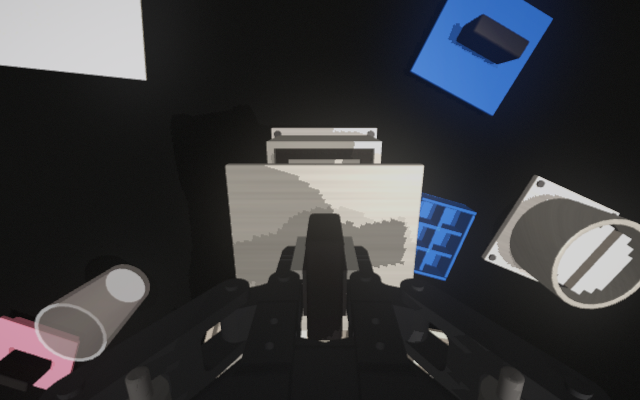

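The square lid is held (plate front edge at row 164, columns 226–423) over the square pot (rim front edge at row 141, columns 267–381). The two look parallel and centred. I'll measure both in world coordinates.

```bash
cat > cmp.py <<'E'
# lid plate and pot rim front portions, in yaw-aligned world frame
from h import *
import sys
u0,u1,v0,v1=map(int,sys.argv[1:5])
im,d,K,M=load("wrist"); P=cloud(d,K,M).astype(float); s=manip.get_state()
X=R.from_rotvec(s["ee_rot"]).as_matrix(); p=P[v0:v1,u0:u1].reshape(-1,3); p=p[d[v0:v1,u0:u1].ravel()>0]
yw=np.arctan2(X[1,0],X[0,0]); A=np.array([[np.cos(yw),np.sin(yw),0],[np.sin(yw),-np.cos(yw),0],[0,0,1]])
q=(p-s["tcp_pos"])@A.T; q[:,2]=p[:,2]
print("yaw",yw.round(4),"toolz",X[:,2].round(4))
def ext(m,n):
    t=q[m]; print(n,len(t),"x",np.percentile(t[:,0],[.5,50,99.5]).round(1),"y",np.percentile(t[:,1],[.5,99.5]).round(1),"ymid",np.percentile(t[:,1],[.5,99.5]).mean().round(1),"z",np.median(t[:,2]).round(1))
    A_=np.c_[t[:,:2],np.ones(len(t))]; print("   tilt dz/dx,dz/dy",np.linalg.lstsq(A_,t[:,2],rcond=None)[0][:2].round(3))
zl=float(sys.argv[5])
ext(abs(q[:,2]-zl)<4,"plate top"); ext(abs(q[:,2]-77.5)<2.5,"rim")
# front edges per column
for n,zz,tol in(("plate",zl,4),("rim",77.5,3)):
    t=q[abs(q[:,2]-zz)<tol]; e=[]
    for y in range(-40,41,5):
        k=abs(t[:,1]-y)<2.5
        if k.sum()>3: e.append((y,t[k,0].max()))
    e=np.array(e); c=np.polyfit(e[:,0],e[:,1],1); print(n,"front x",np.median(e[:,1]).round(1),"slope",c[0].round(3))
E
python3 cmp.py 215 435 120 285 190; python3 - <<'E'
from h import *
im,d,K,M=load("wrist"); P=cloud(d,K,M); print([P[r,c].round(1).tolist() for r,c in((170,250),(200,250),(170,400),(144,290),(144,360))])
E
```

```text
yaw 0.2988 toolz [-0. -0. -1.]
plate top 17584 x [-18.5  25.   48.1] y [-49.4  49.2] ymid -0.1 z 189.3
   tilt dz/dx,dz/dy [-0.005 -0.   ]
rim 1023 x [30.5 45.4 48.9] y [-50.2  49.2] ymid -0.5 z 77.7
   tilt dz/dx,dz/dy [ 0.01  -0.001]
plate front x 48.3 slope 0.0
rim front x 48.9 slope 0.001
[[693.4, 190.7, 188.7], [678.5, 186.9, 190.0], [715.7, 118.7, 188.6], [696.8, 183.9, 77.6], [714.8, 125.8, 77.6]]
```

Lid and pot agree within 0.6 mm and the tilt is about zero. I'll lower it, then press in small steps.

```bash
python3 -m crank '[[0,0,0,0.001,0,-0.08,-1],[0,0,0,0.001,0,-0.14,-1],[0,0,0,0.001,0,-0.18,-1],[0,0,0,0.001,0,-0.18,-1],[0,0,0,0.001,0,-0.18,-1]]' 100
python3 -m crank '[[0,0,0,0,0,-0.008,-1],[0,0,0,0,0,-0.016,-1],[0,0,0,0,0,-0.020,-1],[0,0,0,0,0,-0.020,-1]]'
python3 -m crank '[[0,0,0,0,0,-0.004,-1],[0,0,0,0,0,-0.008,-1],[0,0,0,0,0,-0.008,-1]]'
python3 -m crank '[[0,0,0,0,0,-0.004,-1],[0,0,0,0,0,-0.006,-1],[0,0,0,0,0,-0.006,-1]]'
```

```text
time: 8.37
tcp_pos: [661.6, 141.9, 59.9]
ee_rot: [-3.106, -0.469, 0.002]
contact_force: [0.7, 0.1, -2.3]
opening: 14.9
time: 8.7
tcp_pos: [662.1, 142.3, 50.6]
ee_rot: [-3.106, -0.469, -0.0]
contact_force: [-0.5, 1.1, -2.2]
opening: 14.9
time: 8.95
tcp_pos: [662.5, 142.3, 47.8]
ee_rot: [-3.106, -0.469, -0.002]
contact_force: [-2.7, -1.2, 5.3]
opening: 14.6
time: 9.2
tcp_pos: [662.5, 142.4, 45.3]
ee_rot: [-3.106, -0.469, -0.002]
contact_force: [-3.1, -0.3, 8.6]
opening: 14.8
```

```bash
python3 -m crank '[[0,0,0,0,0,-0.004,-1],[0,0,0,0,0,-0.006,-1],[0,0,0,0,0,-0.006,-1]]'
python3 -m crank '[[0,0,0,0,0,-0.004,-1],[0,0,0,0,0,-0.006,-1],[0,0,0,0,0,-0.006,-1]]'
python3 -m crank '[[0,0,0,0,0,-0.004,-1],[0,0,0,0,0,-0.006,-1],[0,0,0,0,0,-0.006,-1]]'
```

```text
time: 9.45
tcp_pos: [662.5, 142.4, 43.6]
ee_rot: [-3.106, -0.468, -0.002]
contact_force: [-6.7, -1.4, 16.4]
opening: 14.9
time: 9.7
tcp_pos: [662.6, 142.3, 43.5]
ee_rot: [3.106, 0.468, 0.003]
contact_force: [-12.4, -2.4, 33.6]
opening: 14.8
time: 9.95
tcp_pos: [662.6, 142.3, 43.5]
ee_rot: [3.106, 0.468, 0.004]
contact_force: [-18.3, -5.2, 51.5]
opening: 14.9
```

The lid has stopped hard at 43.5, which is flush, with over 50 N down. I'll relax, release, back up and look.

```bash
python3 -m crank '[[0,0,0,0,0,0.016,-1],[0,0,0,0,0,0.016,-1],[0,0,0,0,0,0.016,-1]]'
python3 -m crank '[[0,0,0,0,0,0,0],[0,0,0,0,0,0,0],[0,0,0,0,0,0,0],[0,0,0,0,0,0,0]]' 70
python3 -m crank '[[0,0,0,0,0,0.03,0],[0,0,0,0,0,0.1,0],[0,0,0,0,0,0.2,0],[0,0,0,0,0,0.26,0],[0,0,0,0,0,0.26,0]]'
python3 -m crank '[[0,0,0,0,0,0.1,0],[0,0,0,0,0,0.1,0],[0,0,0,0,0,0.1,0],[0,0,0,0,0,0.1,0]]'
python3 - <<'E'
from h import *
im,d,K,M=grab("wrist"); cv2.imwrite("pics/w6.png",im); s=manip.get_state(); print(s["tcp_pos"],s["ee_rot"])
E
python3 cmp.py 180 470 30 290 82.5
```

```text
time: 10.2
tcp_pos: [663.3, 142.6, 43.6]
ee_rot: [-3.106, -0.469, -0.005]
contact_force: [-2.1, -1.3, 11.9]
opening: 15.2
time: 10.53
tcp_pos: [661.8, 142.2, 41.4]
ee_rot: [-3.106, -0.469, 0.001]
contact_force: [-0.5, 0.2, -0.0]
opening: 42.6
time: 10.95
tcp_pos: [667.5, 143.8, 180.4]
ee_rot: [-3.104, -0.467, -0.023]
contact_force: [1.9, -0.3, 1.5]
opening: 42.9
time: 11.28
tcp_pos: [662.1, 142.2, 221.9]
ee_rot: [-3.106, -0.469, -0.001]
contact_force: [-0.7, 0.1, -1.3]
opening: 42.9
[661.31278916 141.94586232 220.83376559] [ 3.10627383  0.46894513 -0.00315076]
yaw 0.2997 toolz [-2.e-03 -4.e-04 -1.e+00]
plate top 6722 x [-48.5   5.8  50. ] y [-49.5  49.4] ymid -0.1 z 82.7
   tilt dz/dx,dz/dy [ 0.001 -0.   ]
rim 2 x [-33.   -8.9  15.2] y [-15.6  27.5] ymid 5.9 z 79.7
   tilt dz/dx,dz/dy [-5.083  5.691]
plate front x 50.0 slope 0.001Traceback (most recent call last):
  File "cmp.py", line 21, in <module>
    e=np.array(e); c=np.polyfit(e[:,0],e[:,1],1); print(n,"front x",np.median(e[:,1]).round(1),"slope",c[0].round(3))
                                ~^^^^^
IndexError: too many indices for array: array is 1-dimensional, but 2 were indexed
```

View pics/w6.png

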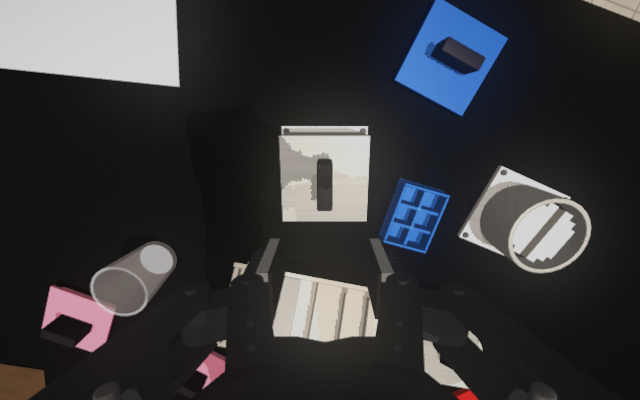

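The square lid's plate top is at z 82.7 (expected 83) with zero tilt, so it is flush. Next is the round lid.

```bash
python3 -m crank '[[-0.0388,0.1822,-0.0647,-0.12,-0.22,0,-0.1],[-0.0388,0.1822,-0.0647,-0.12,-0.22,0,-0.1],[-0.0388,0.1822,-0.0647,-0.12,-0.22,0,-0.1],[-0.0388,0.1822,-0.0647,-0.12,-0.22,0,-0.1],[-0.0388,0.1822,-0.0647,-0.12,-0.22,0,-0.1]]'
python3 -m crank '[[0,0,0,-0.132,-0.2366,-0.024,-0.1],[0,0,0,-0.132,-0.2366,-0.024,-0.1],[0,0,0,-0.132,-0.2366,-0.024,-0.1],[0,0,0,-0.132,-0.2366,-0.024,-0.1],[0,0,0,-0.132,-0.2366,-0.024,-0.1]]'
python3 -m crank '[[0,0,0,0,0,0,-0.1],[0,0,0,0,0,0,-0.1],[0,0,0,0,0,0,-0.1],[0,0,0,0,0,0,-0.1]]'
python3 - <<'E'
from go import *
im,d,K,M=grab("wrist"); cv2.imwrite("pics/w7.png",im); s=manip.get_state(); print(s["tcp_pos"],s["ee_rot"],s["joints"].round(2))
P=cloud(d,K,M).astype(float); n=np.array([.546,.049,.836]); n/=np.linalg.norm(n)
c=np.array([503.3,-88.7,102.]); q=P.reshape(-1,3); q=q[np.linalg.norm(q-c,axis=1)<60]; h=(q-(c-36*n))@n; t=q[(abs(h-36)<4)]
w,V=np.linalg.eigh(np.cov(t.T)); a=V[:,2]*np.sign(V[0,2]); e=(t-t.mean(0))@a; bt=t.mean(0)+a*(e.max()+e.min())/2
pl=q[abs(h)<3]; nn=np.linalg.svd(pl-pl.mean(0),full_matrices=False)[2][2]; nn*=np.sign(nn[2]); print(len(t),np.ptp(e),"bt",bt.round(1),"axis",a.round(3),"n",nn.round(3))
p=np.array([535.95,-86.,210.]); R0=R.from_rotvec(s["ee_rot"]).as_matrix(); R1=rot(a,-nn); shares(p,R0,bt+24*nn,R1); shares(bt+24*nn,R1,bt-70*nn,R1)
E
```

```text
time: 11.75
tcp_pos: [600.7, 28.6, 222.1]
ee_rot: [2.968, 0.123, -0.904]
contact_force: [2.0, 0.6, 0.2]
opening: 38.1
time: 12.17
tcp_pos: [532.9, -91.6, 208.7]
ee_rot: [2.969, 0.122, -0.902]
contact_force: [1.0, -0.0, -0.3]
opening: 38.4
time: 12.5
tcp_pos: [536.5, -84.3, 209.9]
ee_rot: [2.973, 0.139, -0.893]
contact_force: [0.6, 0.2, -0.1]
opening: 38.1
[536.41724185 -84.68453197 209.95874402] [ 2.97325249  0.13779552 -0.89288414] [ 0.08  0.91 -0.13  1.18  0.14  1.64 -1.54]
778 49.18995273006957 bt [504.1 -88.8 101.4] axis [ 0.828  0.076 -0.555] n [0.546 0.05  0.836]
turn [ 0.0025 -0.001  -0.0011] deg 0.5 rows 0.0737744401408416 shift [-0.0375 -0.0033 -0.177 ] mm 90.5 rows 2.1697901444368624
turn [0. 0. 0.] deg 0.0 rows 0.0 shift [-0.1026 -0.0093 -0.1572] mm 94.0 rows 2.2541966426858506
```

View pics/w7.png

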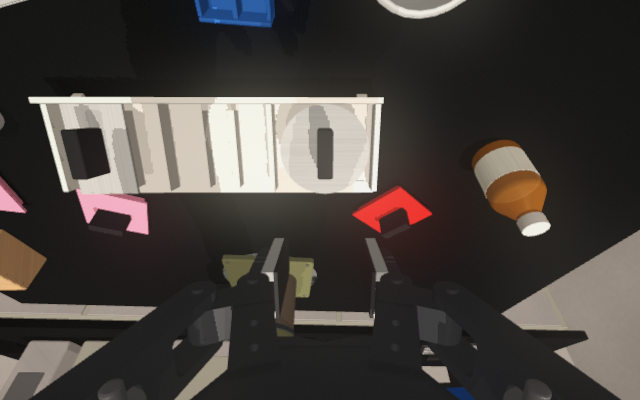

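The round lid's bar at (325,153) is lined up with the jaws' centre line, so I'll go down and grip.

```bash
python3 -m crank '[[0,0,0,-0.0375,-0.0033,-0.177,-0.1],[0,0,0,-0.0375,-0.0033,-0.177,-0.1],[0,0,0,-0.0375,-0.0033,-0.177,-0.1],[0,0,0,-0.0375,-0.0033,-0.177,-0.1],[0,0,0,-0.0375,-0.0033,-0.177,-0.1]]'
python3 -m crank '[[0,0,0,-0.035,-0.0032,-0.0535,-0.1],[0,0,0,-0.06,-0.0055,-0.092,-0.1],[0,0,0,-0.085,-0.0078,-0.130,-0.1],[0,0,0,-0.107,-0.0098,-0.1639,-0.1],[0,0,0,-0.107,-0.0098,-0.1639,-0.1]]'
python3 -m crank '[[0,0,0,0,0,0,-0.1],[0,0,0,0,0,0,-1],[0,0,0,0,0,0,-1],[0,0,0,0,0,0,-1],[0,0,0,0,0,0,-1]]' 70
```

```text
time: 12.97
tcp_pos: [518.2, -87.4, 122.7]
ee_rot: [2.973, 0.135, -0.892]
contact_force: [-0.4, -1.4, 0.6]
opening: 38.2
time: 13.38
tcp_pos: [462.3, -92.9, 39.8]
ee_rot: [2.972, 0.134, -0.898]
contact_force: [-0.8, 0.1, -0.2]
opening: 38.7
time: 13.8
tcp_pos: [466.8, -92.5, 41.1]
ee_rot: [2.975, 0.134, -0.885]
contact_force: [3.9, -0.5, 6.8]
opening: 15.4
```

```bash
python3 -m crank '[[0,0,0,0.012,0.001,0.018,-1],[0,0,0,0.030,0.0026,0.046,-1],[0,0,0,0.0656,0.0058,0.1004,-1],[0,0,0,0.0656,0.0058,0.2,-1],[0,0,0,0.0656,0.0058,0.2404,-1]]'
python3 -m crank '[[0,0,0,0,0,0.06,-1],[0,0,0,0,0,0.06,-1],[0,0,0,0,0,0.06,-1],[0,0,0,0,0,0.06,-1]]'
python3 - <<'E'
from go import *
s=manip.get_state(); print(s["tcp_pos"],s["opening"])
y=-.225; R0=R.from_rotvec(s["ee_rot"]).as_matrix(); R1=rot([np.cos(y),np.sin(y),0],[0,0,-1])
p=np.array([496.5,-89.6,189.7]) ; t=np.array([673.2,-142,160])+R1@[1,0,0]; print(t); shares(p,R0,t,R1)
E
```

```text
time: 14.22
tcp_pos: [498.7, -89.2, 162.3]
ee_rot: [2.975, 0.135, -0.887]
contact_force: [0.4, 0.1, -2.6]
opening: 15.1
time: 14.55
tcp_pos: [496.4, -89.5, 189.4]
ee_rot: [2.973, 0.135, -0.893]
contact_force: [-0.2, -0.1, -4.0]
opening: 14.9
[496.44145073 -89.53495139 189.40076531] 14.893145657470127
[ 674.17479411 -142.22310636  160.        ]
turn [-0.01   -0.1865 -0.0976] deg 37.9 rows 5.296446077785977 shift [ 0.3553 -0.1052 -0.0594] mm 187.7 rows 4.500453094100608
```

```bash
python3 -m crank '[[-0.007,-0.1306,-0.0683,0.25,-0.074,0,-1],[-0.007,-0.1306,-0.0683,0.25,-0.074,0,-1],[-0.007,-0.1306,-0.0683,0.25,-0.074,0,-1],[-0.007,-0.1306,-0.0683,0.25,-0.074,0,-1],[-0.007,-0.1306,-0.0683,0.25,-0.074,0,-1]]'
python3 -m crank '[[-0.003,-0.056,-0.0293,0.1053,-0.0312,-0.0594,-1],[-0.003,-0.056,-0.0293,0.1053,-0.0312,-0.0594,-1],[-0.003,-0.056,-0.0293,0.1053,-0.0312,-0.0594,-1],[-0.003,-0.056,-0.0293,0.1053,-0.0312,-0.0594,-1],[-0.003,-0.056,-0.0293,0.1053,-0.0312,-0.0594,-1]]'
python3 -m crank '[[0,0,0,0,0,0,-1],[0,0,0,0,0,0,-1],[0,0,0,0,0,0,-1]]'
python3 - <<'E'
from h import *
im,d,K,M=grab("wrist"); cv2.imwrite("pics/w8.png",im); s=manip.get_state(); print(s["joints"].round(2),s["tcp_pos"],s["contact_force"])
def circ(q): 
    A=np.c_[2*q,np.ones(len(q))]; z=np.linalg.lstsq(A,(q**2).sum(1),rcond=None)[0]; return z[:2].round(2),np.sqrt(z[2]+z[:2]@z[:2]).round(2)
P=cloud(d,K,M).astype(float); q=P[90:285,180:470].reshape(-1,3)
z0=np.median(q[(q[:,2]>180)&(q[:,2]<215),2]); print("plate z",z0)
for n,zz in(("plate",z0),("rim",77.5)):
    t=q[abs(q[:,2]-zz)<3]; t=t[np.hypot(t[:,0]-673,t[:,1]+142)<60]; e=[]
    ang=np.arctan2(t[:,1]+142,t[:,0]-673); r=np.hypot(t[:,0]-673,t[:,1]+142)
    for a in np.arange(-3,3,.06):
        k=(abs(ang-a)<.03)
        if k.sum()>3 and r[k].max()>42: e.append(t[k][np.argmax(r[k]),:2])
    print(n,len(t),len(e),circ(np.array(e)), "front max x",t[:,0].max())
E
python3 cmp.py 180 470 90 285 199
```

```text
time: 14.97
tcp_pos: [619.1, -129.4, 189.3]
ee_rot: [3.11, -0.215, -0.277]
contact_force: [-2.0, -0.5, -2.9]
opening: 15.3
time: 15.38
tcp_pos: [673.0, -140.8, 159.4]
ee_rot: [-3.121, 0.349, 0.007]
contact_force: [1.0, 0.2, -2.8]
opening: 15.2
time: 15.63
tcp_pos: [674.3, -141.7, 160.5]
ee_rot: [3.122, -0.352, 0.0]
contact_force: [-0.1, -1.3, -2.6]
opening: 15.1
[ 0.19  0.81 -0.1   1.38  0.09  0.95 -1.72] [ 674.28241283 -141.89469002  160.48369268] [ 0.31585412  0.05234422 -3.46486259]
plate z 195.70923675873937
plate 13007 71 (array([ 672.89, -141.26]), np.float64(49.2)) front max x 722.002301000528
rim 800 41 (array([ 673.38, -142.45]), np.float64(49.57)) front max x 722.9594673486787
yaw -0.2246 toolz [ 3.e-04 -2.e-04 -1.e+00]
plate top 11357 x [-21.7  17.9  46.4] y [-48.7  48. ] ymid -0.3 z 195.8
   tilt dz/dx,dz/dy [ 0.001 -0.002]
rim 796 x [15.7 38.7 48.6] y [-44.4  46.9] ymid 1.3 z 77.4
   tilt dz/dx,dz/dy [-0.004 -0.001]
plate front x 43.4 slope -0.011
rim front x 45.1 slope 0.015
```

View pics/w8.png

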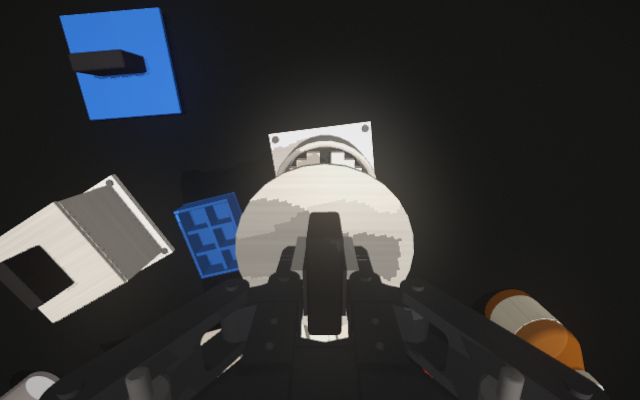

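The round lid is held level, and its plate edge arc at row 163 is roughly concentric with the rim arc at row 140. The slot's dark gap at about column 325 lines up with the bar. The offset is about (+0.7,-0.7) mm, so I'll correct it and lower.

```bash
python3 -m crank '[[0,0,0,0.0014,-0.0014,-0.08,-1],[0,0,0,0.0014,-0.0014,-0.14,-1],[0,0,0,0.0014,-0.0014,-0.18,-1],[0,0,0,0.0014,-0.0014,-0.18,-1],[0,0,0,0.0014,-0.0014,-0.18,-1]]'
python3 -m crank '[[0,0,0,0,0,-0.008,-1],[0,0,0,0,0,-0.016,-1],[0,0,0,0,0,-0.024,-1],[0,0,0,0,0,-0.024,-1]]'
python3 -m crank '[[0,0,0,0,0,-0.004,-1],[0,0,0,0,0,-0.008,-1],[0,0,0,0,0,-0.008,-1]]'
```

```text
time: 16.1
tcp_pos: [674.2, -142.8, 69.6]
ee_rot: [3.122, -0.353, -0.003]
contact_force: [-0.4, 0.3, -1.6]
opening: 15.6
time: 16.43
tcp_pos: [674.9, -143.0, 58.4]
ee_rot: [3.121, -0.353, 0.001]
contact_force: [-0.4, 0.8, -2.7]
opening: 15.0
time: 16.68
tcp_pos: [674.7, -142.9, 54.0]
ee_rot: [3.121, -0.353, 0.0]
contact_force: [0.4, -0.3, -1.7]
opening: 15.2
```

Still free at 54 mm, where the tongue should be reaching the insert. I'll continue.

```bash
python3 -m crank '[[0,0,0,0,0,-0.004,-1],[0,0,0,0,0,-0.006,-1],[0,0,0,0,0,-0.006,-1]]'
python3 -m crank '[[0,0,0,0,0,-0.004,-1],[0,0,0,0,0,-0.006,-1],[0,0,0,0,0,-0.006,-1]]'
```

```text
time: 16.93
tcp_pos: [674.7, -142.9, 50.9]
ee_rot: [3.121, -0.353, -0.0]
contact_force: [-1.1, -0.4, -3.6]
opening: 14.8
time: 17.18
tcp_pos: [674.6, -142.9, 47.9]
ee_rot: [3.121, -0.353, -0.0]
contact_force: [0.1, 0.3, -3.2]
opening: 15.2
```

```bash
python3 -m crank '[[0,0,0,0,0,-0.002,-1],[0,0,0,0,0,-0.004,-1],[0,0,0,0,0,-0.004,-1]]'
python3 -m crank '[[0,0,0,0,0,-0.002,-1],[0,0,0,0,0,-0.004,-1],[0,0,0,0,0,-0.004,-1]]'
```

```text
time: 17.43
tcp_pos: [674.9, -142.9, 47.5]
ee_rot: [3.121, -0.353, 0.001]
contact_force: [-3.0, 0.9, 4.8]
opening: 15.0
time: 17.68
tcp_pos: [674.9, -143.0, 47.5]
ee_rot: [3.121, -0.354, 0.002]
contact_force: [-6.8, 1.9, 16.3]
opening: 15.2
```

Seated at 47.5, as expected for flush. I'll relax, release, back off and verify.

```bash
python3 -m crank '[[0,0,0,0,0,0.006,-1],[0,0,0,0,0,0.006,-1],[0,0,0,0,0,0.006,-1]]'
python3 -m crank '[[0,0,0,0,0,0,0],[0,0,0,0,0,0,0],[0,0,0,0,0,0,0],[0,0,0,0,0,0,0]]' 70
python3 -m crank '[[0,0,0,0,0,0.03,0],[0,0,0,0,0,0.1,0],[0,0,0,0,0,0.2,0],[0,0,0,0,0,0.26,0],[0,0,0,0,0,0.26,0]]'
python3 -m crank '[[0,0,0,-0.1,0,0.25,0],[0,0,0,-0.1,0,0.25,0],[0,0,0,-0.1,0,0.25,0],[0,0,0,-0.1,0,0.25,0],[0,0,0,-0.1,0,0.25,0]]'
python3 -m crank '[[0,0,0,0,0,0,0],[0,0,0,0,0,0,0],[0,0,0,0,0,0,0]]'
python3 - <<'E'
from h import *
im,d,K,M=grab("wrist"); cv2.imwrite("pics/w9.png",im)
P=cloud(d,K,M).astype(float); q=P.reshape(-1,3); q=q[d.ravel()>0]
for n,c in(("round",(673.2,-142.)),("square",(660.5,142.))):
    t=q[(np.hypot(q[:,0]-c[0],q[:,1]-c[1])<48)&(abs(q[:,2]-82)<9)]; print(n,len(t),"z",np.percentile(t[:,2],[2,50,98]).round(1),"tilt",np.linalg.lstsq(np.c_[t[:,:2],np.ones(len(t))],t[:,2],rcond=None)[0][:2].round(4))
print(manip.get_state()["tcp_pos"])
E
```

```text
time: 17.93
tcp_pos: [675.5, -143.1, 47.6]
ee_rot: [3.121, -0.353, 0.003]
contact_force: [-0.2, 0.5, 2.2]
opening: 15.2
time: 18.27
tcp_pos: [674.9, -143.0, 47.0]
ee_rot: [3.121, -0.353, 0.001]
contact_force: [-0.4, -0.7, 0.0]
opening: 42.7
time: 18.68
tcp_pos: [680.9, -144.0, 186.4]
ee_rot: [3.121, -0.354, 0.027]
contact_force: [1.5, 0.1, 1.0]
opening: 42.5
time: 19.1
tcp_pos: [626.4, -143.8, 306.6]
ee_rot: [3.12, -0.355, 0.013]
contact_force: [0.0, -0.5, 0.3]
opening: 42.8
time: 19.35
tcp_pos: [624.2, -142.6, 299.9]
ee_rot: [-3.122, 0.353, 0.005]
contact_force: [-0.3, -0.0, 0.4]
opening: 43.1
round 3536 z [81.  82.7 84.3] tilt [0.0007 0.0009]
square 2484 z [81.1 82.8 88.4] tilt [0.001  0.0003]
[ 624.29929406 -142.65458289  300.01112035]
```

View pics/w9.png

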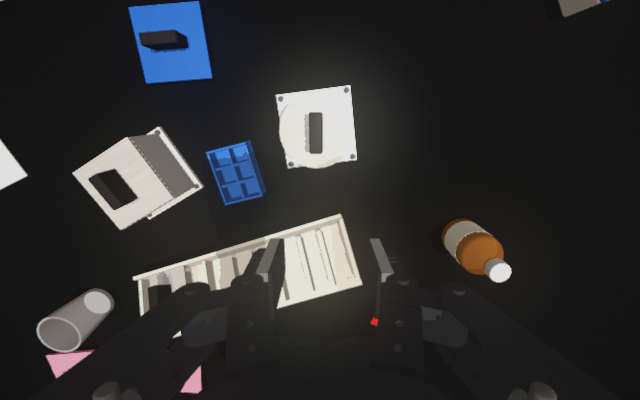

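Both pots are closed: the round one at about (317,128), the square one at about (125,185). Both plates are level at z 82.7–82.8. Tray, bottle and beaker look untouched, and the oblong lid is still in the left rack slot near (165,290). Handing in.

```bash
python3 -c "
from station import manip
print(manip.finish_job())"
```

```text
the job is handed in; nothing more can be done
None
```

Both pots are closed, and I handed the job in at about 19.4 s of the 72 s allowed.

- **Square lid:** I pressed it down to a hard stop at about 50 N. In the last wrist depth picture its plate top measured z 82.8, against an expected 83, with tilt of 0.001 or less.
- **Round lid:** I lowered it at the slot angle read from the picture, about -0.225 rad. The tongue dropped in without any searching, and I seated it with about 16 N. Its plate top measured z 82.7, also with tilt of 0.001 or less.
- **Everything else:** In the last picture the oblong lid is still in its rack slot. The vial tray, bottle and beaker look undisturbed; I checked these by eye only. The gripper was clear of everything.

**What went wrong or disagreed:**
- **First grasp:** My first attempt on the square lid closed on nothing and moved nothing. The wrist depth picture showed the fingertips about 46 mm short of the reported TCP, so I allowed for that in every later grasp.
- **Camera offset:** The top and wrist cameras differed by 2–3 mm on the pot positions. I used the wrist camera, and checked each lid against its pot's rim before lowering it.

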